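# Weigh the buffer jar kept behind the square bottle

## Task

Weigh the squat amber jar that stands hidden behind the tall square bottle in the grey two-lane reagent rack (not its twin behind the round bottle). First move the square bottle out of the way and stand it upright in the flat steel tray, leaving the jar where it is meanwhile; then take out that jar and stand it upright, with its whole foot, on the balance's round pan. Set both down gently, without dropping them, and let go.

Things in the scene. Friction and masses are not known exactly. Their poses are not given: they have to be found in the camera images.
- square_bottle: Tall white square bottle, grey cap, in the robot-side half of one rack lane (a round one stands 140 mm to its side). Body 58 x 58 mm, straight to 125 mm; cap 34 mm wide, top at 155 mm; 0.3 kg. Origin: centre of underside, z up, x, y square to its sides; at first +x points away from the robot to the jar (yaw under 0.3 rad). 75 mm free on its +-y sides. Gripped 110 mm up, the cap clears the palm.
- jar: Jar to weigh: amber, black lid, 52 mm diameter all the way up, 70 mm high, 0.18 kg, upright behind the square bottle (60 mm farther from the robot, gap 5 mm). Its twin behind the round bottle stays. Origin: centre of underside, z up. The rack's floor is 6 mm above the bench; its rims and divider, at most 22 mm above the bench, run some 60 mm to either side of the jar and 30 mm behind its centre.
- tray: Flat open square steel tray, empty, fixed on the bench left or right in front of the rack: 160 x 160 mm outside, rim 14 mm high, walls 4 mm, floor 4 mm thick (the bottle comes to stand 4 mm above the tray's origin). Origin: centre of underside, x and y along its sides, z up.
- pan (a point): Centre of the top face of the round steel pan (110 mm diameter, rigid, 56 mm above the bench) of the grey balance fixed on the other side from the tray. z up. The balance's case, 46 mm high, reaches 115 mm from here towards the robot; the pan stands clear above it.
Things that resemble listed ones, but are neither listed nor needed, are in the scene too. Leave any pink or purple look-alike of the jar alone. Leave any purple look-alike of the square_bottle alone.

How it is judged:
By the outcome, as a careful person would: the job done as asked, in the order asked, and still so for the second after the job is handed in, with the robot touching nothing.
It also fails if it takes over 58 s, if anything falls off the work surface, if the arm or the gripper's body presses on something with over 40 N, if the wrist force passes 120 N, or if a joint passes its speed limit or range.

## Robot

A 7-joint arm with a two-finger parallel gripper is mounted at the origin on the work surface. World frame = base frame: x ahead of the robot, y to its left, z up, the work surface at z = 0. Lengths are in m, angles in rad, forces in N, time in s.
With the tool pointing down it reaches from about 0.425 to 1.025 m from the base axis. Payload 9.4 kg.
Tool frame: the origin (TCP) lies midway between the tips of the shut fingers; the grasp point (between the pads) lies r.tcp_to_grasp behind it (r.tcp_to_grasp is the distance from the TCP to the grasp point, in m); z points along the fingers, y is the line along which they close (so a half turn about z gives the same grasp; the last joint's range is limited). The gripper opens to 93 mm and grips with 3 to 60 N. Pads are 15 mm wide; open, the fingers measure 128 mm over their backs; the gripper's body (75 mm by 188 mm) begins 65 mm behind the grasp point.
Start: joints at [1.229, 0.599, -0.003, 1.599, 0.002, 0.943, -0.08], TCP at [0.19, -0.7, 0.219] pointing down, gripper open.
Joint ranges: [-2.57, 2.57], [-0.35, 1.97], [-1.29, 1.29], [0.11, 2.56], [-1.05, 4.19], [0.11, 1.86], [-2.63, 2.63]. Speed limits (rad/s): [2.22, 2.22, 3.01, 3.01, 3.14, 3.14, 3.14].

## Interface

Orientations are given as [roll, pitch, yaw] about the fixed x, y, z axes, in that order (R = Rz(yaw) Ry(pitch) Rx(roll)).
In Python, from station import r, eyes gives the robot as it stands.
- The arm moves only by the tool jog_arm, never from a script. Its argument "steps" is a list of rows, each an object with "slide": the shift along the world's x, y, z in m, a list of three; "turn": the turn, a rotation vector about the world's x, y, z in rad, a list of three. A call has 1 to 5 rows; each row shifts and turns the commanded pose from where the row before left it; what a row does not reach is not made up. A row lasts 1/12 s, in which the tool goes at most 41.7 mm and 7.16 degrees, less where a joint would pass 70% of its speed; a pose out of reach is approached as far as the arm can. A call is refused whole if a number of a shift passes 0.0417 or a number of a turn 0.125, either way. A call with a gripper value outside its range is refused whole. "claw" is the finger opening in m, from 0 to 0.093, set as the call begins (left out, the last holds). The fingers move at their own pace and stop on an object; "grip_force" is the grip in N (left out, the last holds). Time passes only in rows, so rows that do not move let the fingers close. It gives the time, the measured TCP pose, the force, the opening and the grip force at its end, in the units of the state.
- r.get_state(): the state, without advancing time (a new reading comes with each control period).
- eyes.get_image(name): name is "side" or "top" or "wrist"; returns (picture, depth): 400x640x3 uint8, red, green, blue; 400x640 float32, m along the optical axis (not along the pixel's ray), 0 where there is no reading.
- eyes.camera_model(name): a dict with "camera_matrix" (3x3 intrinsics, pixels), "eye" and "attitude" of the camera in the world; the wrist camera has in their place "T_tool_cam" (4x4, takes a point from camera to tool coordinates, whose origin is the TCP and whose axes are the flange's). Camera axes: x right, y up, looking along -z (the intrinsics and any distortion apply to the point x, -y, -z); pixel columns grow to the right and rows downward; lengths in m; the calibration is good to about 2 mm. The wrist camera is an equidistant fisheye: a pixel r from the principal point sees the ray r / f radians off the axis. A picture is of the moment at which its call begins: read the wrist's pose just before it. camera_model takes no time and is no camera call.
- r.finish_job(): hands the job in; it is judged then, once.
The state is a dict: "time_s": time; "joint_positions": joint angles; "dq": joint speeds; "effort": joint torques, N m; "tcp_pos": TCP position; "tcp_rot": TCP orientation; "wrist_force": force on the tool from outside, world axes, zero at the start; "ft_torque": the same for the moment, N m; "opening": opening from 0.0 (shut) to 1.0 (fully open); "gripper_force": force on a finger pad.
Only numpy, scipy, OpenCV 4.12 (cv2) and the standard library are available. Lean on these libraries where they do the work, as an engineer would, in place of code of your own. Each camera call takes 0.05 s, during which the arm holds its last target. There are 200 camera calls.

## Working session

There is one attempt and no reset: what is moved stays moved. The work goes in short steps, Python scripts to look and compute and a tool call to move; the robot and the scene stay as the last step left them, time stands still between calls to the robot, and variables do not carry over. Pictures are saved under pics/ and viewed, at most 10 in all, crops included, and the job is handed in when it is done.

Besides the shell and the picture viewer there is one more tool, called after "Call:" as a command line: name --argument value ..., lists and objects as JSON in quotes. jog_arm: Moves the arm, as the interface text tells. Its arguments: {"type":"object","properties":{"steps":{"type":"array"},"claw":{"type":"number"},"grip_force":{"type":"number"}},"required":["steps"]}

```bash
mkdir -p pics; cat > h.py <<'E'
import numpy as np,cv2
from station import r,eyes
from scipy.spatial.transform import Rotation as R
def snap(n,f):
    p,d=eyes.get_image(n); cv2.imwrite(f'pics/{f}.png',p[:,:,::-1]); np.save(f'pics/{f}.npy',d); return p,d
def att(m):
    a=np.array(m['attitude'],float)
    return a if a.shape==(3,3) else R.from_euler('xyz',a).as_matrix()
def world(n,d):
    m=eyes.camera_model(n);K=np.array(m['camera_matrix']);v,u=np.mgrid[:400,:640]
    x=(u-K[0,2])/K[0,0];y=(v-K[1,2])/K[1,1]
    P=np.stack([x*d,-y*d,-d],-1)
    return P@att(m).T+np.array(m['eye'])
E
python3 - <<'E'
from h import *
for n in('top','side'): snap(n,n+'0'); print(eyes.camera_model(n))
print(eyes.camera_model('wrist'),r.tcp_to_grasp,r.get_state())
E
```

```text
{'camera_matrix': array([[491.97240622,   0.        , 321.42256805],
       [  0.        , 491.97240622, 193.97061847],
       [  0.        ,   0.        ,   1.        ]]), 'eye': array([0.37460135, 0.01006876, 1.32443199]), 'attitude': array([ 0.11885825, -0.0031474 , -1.5421315 ])}
{'camera_matrix': array([[508.72162496,   0.        , 308.79026842],
       [  0.        , 508.72162496, 199.11844059],
       [  0.        ,   0.        ,   1.        ]]), 'eye': array([-0.0619749 ,  0.52582651,  0.98492714]), 'attitude': array([ 0.70402627,  0.0159399 , -2.29167876])}
{'camera_matrix': array([[309.70691629,   0.        , 311.17622112],
       [  0.        , 309.70691629, 200.55864923],
       [  0.        ,   0.        ,   1.        ]]), 'T_tool_cam': array([[ 3.82772686e-04,  9.59140647e-01,  2.82929449e-01,
         8.00372347e-02],
       [ 9.99999917e-01, -3.27857640e-04, -2.41442049e-04,
         6.40610758e-04],
       [-1.38816302e-04,  2.82929518e-01, -9.59140693e-01,
        -1.66589451e-01],
       [ 0.00000000e+00,  0.00000000e+00,  0.00000000e+00,
         1.00000000e+00]])} 0.0188 {'time_s': 0.1, 'joint_positions': array([ 1.22931287,  0.60002945, -0.00255206,  1.60003425,  0.00180268,
        0.94289842, -0.0798032 ]), 'dq': array([ 4.48818293e-04, -2.47028443e-03, -1.87284969e-03, -1.52469851e-03,
       -6.98942529e-05,  2.47481536e-04,  4.90587265e-04]), 'effort': array([ 4.89625992e-03, -7.66561532e+01,  1.50205951e+00, -2.52933240e+01,
       -5.23044518e-02,  1.36528202e-02,  7.37882101e-05]), 'tcp_pos': array([ 0.18961232, -0.69932237,  0.2178631 ]), 'tcp_rot': array([-3.14023112e+00,  1.25266303e-04,  2.64847563e-01]), 'wrist_force': array([ 0.14620382, -0.840019  , -0.07917598]), 'ft_torque': array([-0.03196755, -0.01472849,  0.02459696]), 'gripper_force': 0.0, 'opening': 0.9989318451116879}
```

View pics/top0.png

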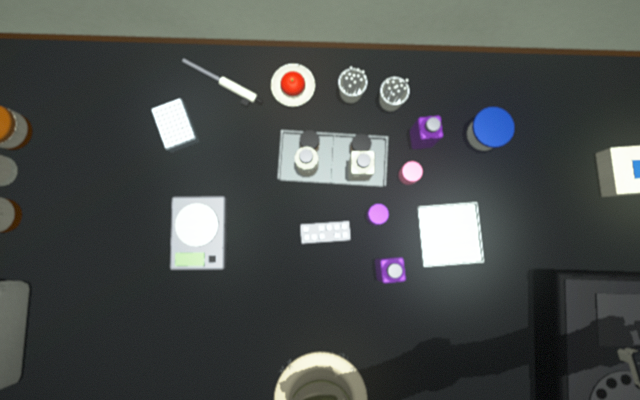

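View pics/side0.png

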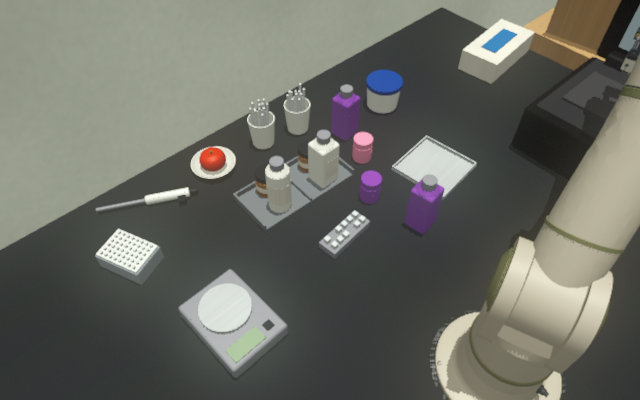

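Top view: the square bottle's cap is at (363,160) with the jar behind it at about (361,142). The round bottle is at (307,158) with the twin jar behind it at (309,139). The tray is at (451,234) and the pan at (197,224). The purple look-alikes are at (430,128), (392,270) and (378,214), the pink one at (411,172). Next I'll measure these and confirm with an enlarged crop.

```bash
cat > m.py <<'E'
from h import *
d=np.load('pics/top0.npy');W=world('top',d)
p=cv2.imread('pics/top0.png')
for n,(u,v) in dict(cap=(364,159),shoulder=(352,170),jar=(361,140),rcap=(307,156),rjar=(309,137),tray=(451,234),pan=(197,224),bench=(250,300),purp=(378,214),pink=(411,172)).items(): print(n,W[v,u].round(4))
def sel(u0,u1,v0,v1,z0,z1):
    w=W[v0:v1,u0:u1].reshape(-1,3); return w[(w[:,2]>z0)&(w[:,2]<z1)]
def rect(w): 
    q=cv2.minAreaRect((w[:,:2]*1000).astype(np.float32)); return [np.round(x,1) for x in q],len(w),np.round(w.mean(0),4)
print('cap',rect(sel(345,385,140,185,.15,.175)))
print('shoulder',rect(sel(340,385,140,185,.122,.14)))
print('jar',rect(sel(345,380,130,156,.068,.085)))
print('rack',rect(sel(270,395,125,192,.012,.03)))
print('tray',rect(sel(410,495,195,275,.009,.02)))
print('pan',rect(sel(172,222,200,250,.051,.062)))
ws=world('side',np.load('pics/side0.npy'))
def sels(u0,u1,v0,v1,z0,z1):
    w=ws[v0:v1,u0:u1].reshape(-1,3); return w[(w[:,2]>z0)&(w[:,2]<z1)]
print('s shoulder',rect(sels(305,342,128,190,.122,.14)),'s cap',rect(sels(305,342,125,190,.15,.175)))
w=sels(305,342,128,190,.04,.12);print('s body',rect(w))
print('s pan',rect(sels(190,260,280,335,.051,.062)),'s tray',rect(sels(385,480,135,205,.009,.02)))
c=cv2.resize(p[115:200,265:445],None,fx=4.4,fy=4.4,interpolation=2);cv2.imwrite('pics/crop.png',c)
E
python3 m.py
```

```text
cap [ 0.6012 -0.0895  0.1608]
shoulder [ 0.5785 -0.063   0.1318]
jar [ 0.6671 -0.0879  0.0776]
rcap [0.6042 0.0476 0.1622]
rjar [0.6706 0.0468 0.0794]
tray [ 0.4342 -0.3383  0.0093]
pan [0.439  0.329  0.0543]
bench [0.2455 0.1908 0.0014]
purp [ 0.4774 -0.136   0.0666]
pink [ 0.5881 -0.219   0.0711]
cap ([array([600. , -88.1]), array([32. , 31.5]), np.float64(3.4)], 159, array([ 0.5998, -0.088 ,  0.1612]))
shoulder ([array([599.8, -88.9]), array([56.2, 57.6]), np.float64(1.2)], 350, array([ 0.5971, -0.0875,  0.1323]))
jar ([array([663.7, -88.8]), array([46.9, 49.5]), np.float64(3.7)], 294, array([ 0.6619, -0.0882,  0.0764]))
rack ([array([632.6, -17.3]), array([290.7, 136.7]), np.float64(88.2)], 625, array([ 0.6478, -0.0176,  0.0197]))
tray ([array([ 435.3, -330.1]), array([160.2, 213.1]), np.float64(6.0)], 557, array([ 0.4381, -0.3368,  0.0129]))
pan ([array([435.6, 331.2]), array([121.4, 127.2]), np.float64(1.6)], 1398, array([0.4391, 0.3301, 0.0562]))
s shoulder ([array([600.3, -82.9]), array([61.2, 59.5]), np.float64(0.9)], 301, array([ 0.5906, -0.0745,  0.1315])) s cap ([array([599.6, -83.1]), array([33.4, 33.9]), np.float64(87.8)], 154, array([ 0.5982, -0.0816,  0.1596]))
s body ([array([ 647.6, -124. ]), array([ 89.6, 200.9]), np.float64(43.3)], 764, array([ 0.5932, -0.0716,  0.0797]))
s pan ([array([433.1, 326.8]), array([127.9, 110.4]), np.float64(48.6)], 2087, array([0.4372, 0.3353, 0.0566])) s tray ([array([ 435.8, -331.9]), array([161.6, 167.2]), np.float64(6.9)], 410, array([ 0.4418, -0.3384,  0.0132]))
```

View pics/crop.png

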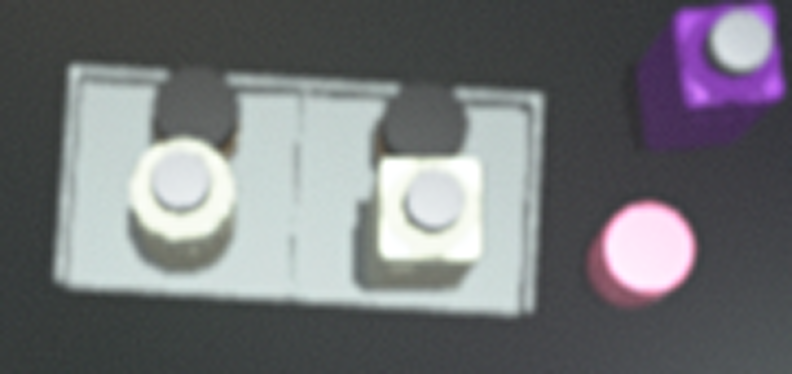

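The crop shows the square-cornered white bottle at crop (430,208), with the dark jar lid behind it at (425,118). The round bottle is to its left at (182,190) with the twin behind it. The pink and purple things stand outside the rack. So the target jar is the one behind the square bottle, at world (0.662,-0.088), and the bottle is at about (0.600,-0.086) with yaw near 0. I'll approach above the bottle.

Call:
jog_arm --steps '[{"slide": [0.0205,0.0307,0],"turn": [0,0,-0.0123]},{"slide": [0.0205,0.0307,0],"turn": [0,0,-0.0123]},{"slide": [0.0205,0.0307,0],"turn": [0,0,-0.0123]},{"slide": [0.0205,0.0307,0],"turn": [0,0,-0.0123]},{"slide": [0.0205,0.0307,0],"turn": [0,0,-0.0123]}]' --claw 0.093

```text
time_s: 0.52
tcp_pos: [0.2927, -0.5445, 0.2183]
tcp_rot: [-3.141, 0.0, 0.202]
wrist_force: [0.8, 0.3, -0.1]
opening: 1.0
gripper_force: 0.0
```

Call:
jog_arm --steps '[{"slide": [0.0205,0.0307,0],"turn": [0,0,-0.0123]},{"slide": [0.0205,0.0307,0],"turn": [0,0,-0.0123]},{"slide": [0.0205,0.0307,0],"turn": [0,0,-0.0123]},{"slide": [0.0205,0.0307,0],"turn": [0,0,-0.0123]},{"slide": [0.0205,0.0307,0],"turn": [0,0,-0.0123]}]'

```text
time_s: 0.93
tcp_pos: [0.3953, -0.391, 0.2185]
tcp_rot: [-3.141, 0.0, 0.141]
wrist_force: [0.5, 0.2, -0.2]
opening: 1.002
gripper_force: 0.0
```

Call:
jog_arm --steps '[{"slide": [0.0205,0.0307,0],"turn": [0,0,-0.0123]},{"slide": [0.0205,0.0307,0],"turn": [0,0,-0.0123]},{"slide": [0.0205,0.0307,0],"turn": [0,0,-0.0123]},{"slide": [0.0205,0.0307,0],"turn": [0,0,-0.0123]},{"slide": [0.0205,0.0307,0],"turn": [0,0,-0.0123]}]'

```text
time_s: 1.35
tcp_pos: [0.4978, -0.2376, 0.2185]
tcp_rot: [-3.142, 0.0, 0.08]
wrist_force: [-0.4, -0.2, -0.6]
opening: 1.001
gripper_force: 0.0
```

Call:
jog_arm --steps '[{"slide": [0.0205,0.0307,0],"turn": [0,0,-0.0123]},{"slide": [0.0205,0.0307,0],"turn": [0,0,-0.0123]},{"slide": [0.0205,0.0307,0],"turn": [0,0,-0.0123]},{"slide": [0,0,0],"turn": [0,0,0]},{"slide": [0,0,0],"turn": [0,0,0]}]'

```text
time_s: 1.77
tcp_pos: [0.5597, -0.1445, 0.2182]
tcp_rot: [-3.141, 0.0, 0.048]
wrist_force: [-0.6, -0.6, -0.2]
opening: 0.999
gripper_force: 0.0
```

```bash
cat >> h.py <<'E'
def wworld(d,s):
    m=eyes.camera_model('wrist');K=np.array(m['camera_matrix']);T=np.array(m['T_tool_cam']);v,u=np.mgrid[:400,:640]
    x=(u-K[0,2])/K[0,0];y=(v-K[1,2])/K[1,1];th=np.hypot(x,y)+1e-9
    t=np.tan(np.minimum(th,1.5));P=np.stack([x/th*t*d,-y/th*t*d,-d],-1)
    P=P@T[:3,:3].T+T[:3,3]
    return P@R.from_euler('xyz',s['tcp_rot']).as_matrix().T+s['tcp_pos']
def rect(w,z0,z1,x0,x1,y0,y1):
    w=w.reshape(-1,3);w=w[(w[:,2]>z0)&(w[:,2]<z1)&(w[:,0]>x0)&(w[:,0]<x1)&(w[:,1]>y0)&(w[:,1]<y1)]
    q=cv2.minAreaRect((w[:,:2]*1000).astype(np.float32)); return [np.round(x,1).tolist() for x in q],len(w),w[:,2].mean().round(4)
E
python3 - <<'E'
from h import *
s=r.get_state();p,d=snap('wrist','w1');W=wworld(d,s)
print('sh',rect(W,.122,.14,.54,.65,-.14,-.03));print('cap',rect(W,.15,.17,.55,.65,-.14,-.03));print('jar',rect(W,.07,.083,.625,.72,-.14,-.03))
E
```

```text
sh ([[601.3, -87.0], [58.6, 58.9], 1.4], 2647, np.float64(0.1323))
cap ([[601.6, -87.6], [33.3, 33.0], 18.7], 1578, np.float64(0.161))
jar ([[655.6, -87.6], [64.7, 51.1], 4.5], 2034, np.float64(0.0765))
```

View pics/w1.png

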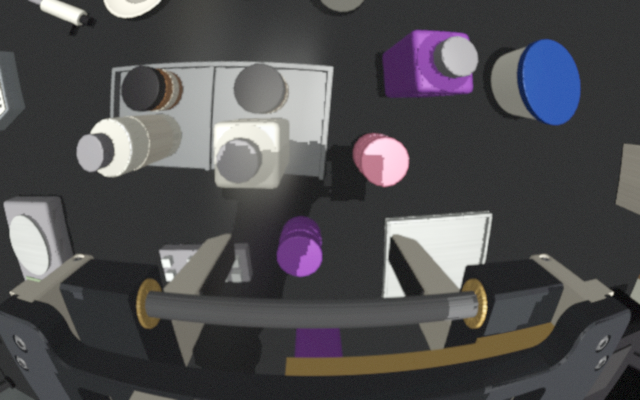

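The wrist view shows the square bottle at (248,155) and the jar lid behind it at (260,88). The shoulder measures 58.6 mm, so the fit agrees with the given size: bottle at (0.6015,-0.0872), yaw 0.024. Next I align over it and go down.

Call:
jog_arm --steps '[{"slide": [0.014,0.019,0],"turn": [0,0,-0.008]},{"slide": [0.014,0.019,0],"turn": [0,0,-0.008]},{"slide": [0.0138,0.0193,0],"turn": [0,0,-0.008]},{"slide": [0,0,0],"turn": [0,0,0]},{"slide": [0,0,0],"turn": [0,0,0]}]'

```text
time_s: 2.23
tcp_pos: [0.6002, -0.0904, 0.2183]
tcp_rot: [3.141, 0.001, 0.02]
wrist_force: [-0.5, 0.4, -0.5]
opening: 1.001
gripper_force: 0.0
```

Call:
jog_arm --steps '[{"slide": [0,0,-0.024],"turn": [0,0,0]},{"slide": [0,0,-0.024],"turn": [0,0,0]},{"slide": [0,0,-0.024],"turn": [0,0,0]},{"slide": [0,0,-0.024],"turn": [0,0,0]},{"slide": [0,0,-0.024],"turn": [0,0,0]}]'

```text
time_s: 2.65
tcp_pos: [0.5993, -0.0926, 0.0979]
tcp_rot: [3.14, 0.0, 0.016]
wrist_force: [0.4, 0.3, 0.0]
opening: 1.003
gripper_force: 0.0
```

Call:
jog_arm --steps '[{"slide": [0,0,0],"turn": [0,0,0]},{"slide": [0,0,0],"turn": [0,0,0]}]'

```text
time_s: 2.82
tcp_pos: [0.599, -0.0918, 0.098]
tcp_rot: [3.141, 0.003, 0.017]
wrist_force: [-0.6, 0.9, 0.5]
opening: 1.004
gripper_force: 0.0
```

Call:
jog_arm --steps '[{"slide": [0.002,0.0045,0],"turn": [0,0,0.005]},{"slide": [0,0,0],"turn": [0,0,0]},{"slide": [0,0,0],"turn": [0,0,0]}]'

```text
time_s: 3.07
tcp_pos: [0.6034, -0.0853, 0.1002]
tcp_rot: [3.141, -0.002, 0.025]
wrist_force: [-0.1, 0.5, 0.0]
opening: 1.001
gripper_force: 0.0
```

Call:
jog_arm --steps '[{"slide": [0,0,0],"turn": [0,0,0]},{"slide": [0,0,0],"turn": [0,0,0]},{"slide": [0,0,0],"turn": [0,0,0]},{"slide": [0,0,0],"turn": [0,0,0]},{"slide": [0,0,0],"turn": [0,0,0]}]' --claw 0.04 --grip_force 20

```text
time_s: 3.48
tcp_pos: [0.6025, -0.0853, 0.0987]
tcp_rot: [3.142, 0.0, 0.024]
wrist_force: [-0.5, -0.0, 0.0]
opening: 0.691
gripper_force: 0.0
```

Call:
jog_arm --steps '[{"slide": [0,0,0],"turn": [0,0,0]},{"slide": [0,0,0],"turn": [0,0,0]},{"slide": [0,0,0],"turn": [0,0,0]},{"slide": [0,0,0],"turn": [0,0,0]},{"slide": [0,0,0],"turn": [0,0,0]}]'

```text
time_s: 3.9
tcp_pos: [0.6026, -0.0854, 0.0986]
tcp_rot: [3.141, -0.0, 0.024]
wrist_force: [0.4, -0.6, 0.9]
opening: 0.625
gripper_force: 20.0
```

Gripped at 58 mm. Lifting straight up.

Call:
jog_arm --steps '[{"slide": [0,0,0.01],"turn": [0,0,0]},{"slide": [0,0,0.02],"turn": [0,0,0]},{"slide": [0,0,0.025],"turn": [0,0,0]},{"slide": [0,0,0.025],"turn": [0,0,0]},{"slide": [0,0,0.025],"turn": [0,0,0]}]'

```text
time_s: 4.32
tcp_pos: [0.602, -0.0852, 0.2051]
tcp_rot: [-3.141, 0.001, 0.025]
wrist_force: [0.8, -0.3, -2.5]
opening: 0.624
gripper_force: 19.9
```

Call:
jog_arm --steps '[{"slide": [-0.006,-0.009,0.01],"turn": [0,0,0]},{"slide": [-0.012,-0.018,0],"turn": [0,0,0]},{"slide": [-0.014,-0.021,0],"turn": [0,0,0]},{"slide": [-0.014,-0.021,0],"turn": [0,0,0]},{"slide": [-0.014,-0.021,0],"turn": [0,0,0]}]'

```text
time_s: 4.73
tcp_pos: [0.5408, -0.1766, 0.2134]
tcp_rot: [3.142, 0.001, 0.024]
wrist_force: [0.4, -0.8, -2.1]
opening: 0.624
gripper_force: 20.0
```

Call:
jog_arm --steps '[{"slide": [-0.014,-0.021,0],"turn": [0,0,0]},{"slide": [-0.014,-0.021,0],"turn": [0,0,0]},{"slide": [-0.014,-0.021,0],"turn": [0,0,0]},{"slide": [-0.014,-0.021,0],"turn": [0,0,0]},{"slide": [-0.014,-0.021,0],"turn": [0,0,0]}]'

```text
time_s: 5.15
tcp_pos: [0.4706, -0.2815, 0.2133]
tcp_rot: [-3.141, 0.001, 0.024]
wrist_force: [0.4, -0.4, -2.6]
opening: 0.624
gripper_force: 20.0
```

Call:
jog_arm --steps '[{"slide": [-0.014,-0.021,0],"turn": [0,0,0]},{"slide": [-0.012,-0.018,0],"turn": [0,0,0]},{"slide": [-0.008,-0.012,0],"turn": [0,0,0]},{"slide": [0,0,0],"turn": [0,0,0]},{"slide": [0,0,0],"turn": [0,0,0]}]'

```text
time_s: 5.57
tcp_pos: [0.4372, -0.332, 0.2133]
tcp_rot: [-3.141, 0.001, 0.022]
wrist_force: [1.8, 0.3, -2.0]
opening: 0.619
gripper_force: 19.9
```

```bash
python3 - <<'E'
from h import *
p,d=snap('side','s2');W=world('side',d)
print('jar',rect(W,.066,.085,.62,.72,-.14,-.03));print('bottle lo',rect(W,.125,.22,.37,.50,-.42,-.28))
q,d2=snap('top','t2');W2=world('top',d2);print('jar',rect(W2,.066,.085,.62,.72,-.14,-.03))
print('tray',rect(W,.009,.02,.33,.53,-.44,-.24))
E
```

```text
jar ([[659.9, -83.0], [49.5, 51.8], 15.8], 272, np.float64(0.0756))
bottle lo ([[423.1, -315.1], [76.7, 44.1], 42.2], 922, np.float64(0.1735))
jar ([[661.0, -89.1], [49.5, 49.9], 88.0], 314, np.float64(0.0765))
tray ([[436.2, -331.4], [161.6, 164.9], 6.1], 408, np.float64(0.0131))
```

View pics/s2.png

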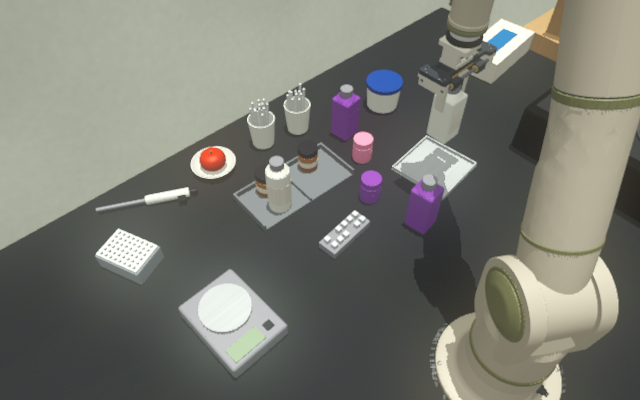

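The side view shows the bottle held upright over the tray, at about (448,110). The jar (308,155) still stands in the rack. Lowering the bottle; contact should come at TCP z of about 0.097.

Call:
jog_arm --steps '[{"slide": [0,-0.002,-0.015],"turn": [0,0,0]},{"slide": [0,0,-0.022],"turn": [0,0,0]},{"slide": [0,0,-0.022],"turn": [0,0,0]},{"slide": [0,0,-0.022],"turn": [0,0,0]},{"slide": [0,0,-0.016],"turn": [0,0,0]}]'

```text
time_s: 6.08
tcp_pos: [0.4389, -0.3317, 0.115]
tcp_rot: [-3.14, 0.001, 0.027]
wrist_force: [0.8, 0.8, -1.5]
opening: 0.625
gripper_force: 20.0
```

Call:
jog_arm --steps '[{"slide": [0,0,-0.008],"turn": [0,0,0]},{"slide": [0,0,-0.004],"turn": [0,0,0]},{"slide": [0,0,-0.002],"turn": [0,0,0]},{"slide": [0,0,-0.001],"turn": [0,0,0]},{"slide": [0,0,0],"turn": [0,0,0]}]'

```text
time_s: 6.5
tcp_pos: [0.439, -0.3334, 0.1022]
tcp_rot: [3.141, -0.001, 0.025]
wrist_force: [-1.1, -0.5, -2.2]
opening: 0.622
gripper_force: 19.9
```

Call:
jog_arm --steps '[{"slide": [0,0,-0.001],"turn": [0,0,0]},{"slide": [0,0,0],"turn": [0,0,0]},{"slide": [0,0,0],"turn": [0,0,0]}]'

```text
time_s: 6.75
tcp_pos: [0.4387, -0.3335, 0.1011]
tcp_rot: [3.141, -0.001, 0.024]
wrist_force: [-0.1, -0.4, -3.2]
opening: 0.622
gripper_force: 19.9
```

Call:
jog_arm --steps '[{"slide": [0,0,-0.001],"turn": [0,0,0]},{"slide": [0,0,-0.001],"turn": [0,0,0]},{"slide": [0,0,0],"turn": [0,0,0]}]'

```text
time_s: 7.0
tcp_pos: [0.4385, -0.3333, 0.0985]
tcp_rot: [-3.142, 0.0, 0.024]
wrist_force: [0.3, -0.4, -2.5]
opening: 0.625
gripper_force: 19.9
```

Call:
jog_arm --steps '[{"slide": [0,0,-0.001],"turn": [0,0,0]},{"slide": [0,0,0],"turn": [0,0,0]},{"slide": [0,0,0],"turn": [0,0,0]}]'

```text
time_s: 7.25
tcp_pos: [0.4385, -0.3333, 0.0975]
tcp_rot: [-3.141, 0.0, 0.024]
wrist_force: [-0.1, -0.4, -2.6]
opening: 0.626
gripper_force: 19.9
```

Call:
jog_arm --steps '[{"slide": [0,0,-0.0007],"turn": [0,0,0]},{"slide": [0,0,0],"turn": [0,0,0]},{"slide": [0,0,0],"turn": [0,0,0]}]'

```text
time_s: 7.5
tcp_pos: [0.4385, -0.3333, 0.0969]
tcp_rot: [-3.142, 0.0, 0.024]
wrist_force: [0.4, 0.5, -2.5]
opening: 0.622
gripper_force: 20.0
```

Call:
jog_arm --steps '[{"slide": [0,0,-0.0006],"turn": [0,0,0]},{"slide": [0,0,0],"turn": [0,0,0]},{"slide": [0,0,0],"turn": [0,0,0]}]'

```text
time_s: 7.75
tcp_pos: [0.4386, -0.3335, 0.0965]
tcp_rot: [3.141, -0.0, 0.024]
wrist_force: [-0.3, -0.9, 0.8]
opening: 0.624
gripper_force: 20.0
```

Call:
jog_arm --steps '[{"slide": [0,0,-0.0006],"turn": [0,0,0]},{"slide": [0,0,0],"turn": [0,0,0]},{"slide": [0,0,0],"turn": [0,0,0]}]'

```text
time_s: 8.0
tcp_pos: [0.4387, -0.3339, 0.0962]
tcp_rot: [3.141, -0.001, 0.024]
wrist_force: [-1.3, -0.9, 5.4]
opening: 0.624
gripper_force: 20.0
```

Contact felt (wrist force went from -2.5 to +5 N). Letting go and rising.

Call:
jog_arm --steps '[{"slide": [0,0,0],"turn": [0,0,0]},{"slide": [0,0,0],"turn": [0,0,0]},{"slide": [0,0,0],"turn": [0,0,0]},{"slide": [0,0,0],"turn": [0,0,0]},{"slide": [0,0,0],"turn": [0,0,0]}]' --claw 0.093

```text
time_s: 8.42
tcp_pos: [0.4385, -0.3332, 0.0956]
tcp_rot: [-3.141, 0.0, 0.025]
wrist_force: [-0.3, -0.1, -0.2]
opening: 0.933
gripper_force: 0.0
```

Call:
jog_arm --steps '[{"slide": [0,0,0],"turn": [0,0,0]},{"slide": [0,0,0],"turn": [0,0,0]},{"slide": [0,0,0.01],"turn": [0,0,0]},{"slide": [0,0,0.025],"turn": [0,0,0]},{"slide": [0,0,0.03],"turn": [0,0,0]}]'

```text
time_s: 8.83
tcp_pos: [0.4376, -0.3327, 0.1607]
tcp_rot: [-3.14, 0.003, 0.025]
wrist_force: [0.3, -0.2, 0.1]
opening: 0.996
gripper_force: 0.0
```

Call:
jog_arm --steps '[{"slide": [0,0,0.03],"turn": [0,0,0]},{"slide": [0,0,0.03],"turn": [0,0,0]},{"slide": [0,0,0],"turn": [0,0,0]},{"slide": [0,0,0],"turn": [0,0,0]}]'

```text
time_s: 9.17
tcp_pos: [0.4393, -0.3338, 0.2231]
tcp_rot: [3.139, -0.004, 0.024]
wrist_force: [0.1, -0.3, -0.6]
opening: 1.001
gripper_force: 0.0
```

Call:
jog_arm --steps '[{"slide": [0.01,0.018,0],"turn": [0,0,0]},{"slide": [0.014,0.026,0],"turn": [0,0,0]},{"slide": [0.014,0.026,0],"turn": [0,0,0]},{"slide": [0.014,0.026,0],"turn": [0,0,0]},{"slide": [0.014,0.026,0],"turn": [0,0,0]}]'

```text
time_s: 9.58
tcp_pos: [0.5043, -0.2099, 0.2198]
tcp_rot: [-3.141, 0.002, 0.024]
wrist_force: [-0.9, 0.0, -0.7]
opening: 1.0
gripper_force: 0.0
```

Call:
jog_arm --steps '[{"slide": [0.014,0.026,0],"turn": [0,0,0]},{"slide": [0.014,0.026,0],"turn": [0,0,0]},{"slide": [0.014,0.026,0],"turn": [0,0,0]},{"slide": [0.014,0.026,0],"turn": [0,0,0]},{"slide": [0.01,0.02,0],"turn": [0,0,0]}]'

```text
time_s: 10.0
tcp_pos: [0.5709, -0.0847, 0.2196]
tcp_rot: [-3.141, 0.002, 0.026]
wrist_force: [0.4, 0.8, -0.1]
opening: 1.0
gripper_force: 0.0
```

Call:
jog_arm --steps '[{"slide": [0,0,0],"turn": [0,0,0]},{"slide": [0,0,0],"turn": [0,0,0]},{"slide": [0,0,0],"turn": [0,0,0]}]'

```text
time_s: 10.25
tcp_pos: [0.5696, -0.088, 0.2199]
tcp_rot: [3.141, 0.002, 0.024]
wrist_force: [-0.1, 0.4, 0.1]
opening: 1.001
gripper_force: 0.0
```

```bash
python3 - <<'E'
from h import *
s=r.get_state();p,d=snap('wrist','w3');W=wworld(d,s)
print(s['tcp_pos'],'jar',rect(W,.066,.085,.62,.72,-.14,-.03),'twin',rect(W,.066,.085,.64,.72,.0,.1),'rbottle',rect(W,.08,.18,.55,.66,-.02,.1))
p,d=snap('side','s3');W=world('side',d);print('sq cap',rect(W,.148,.17,.37,.50,-.42,-.25),'sh',rect(W,.118,.14,.37,.50,-.42,-.25))
E
```

```text
[ 0.56961853 -0.08795078  0.21988636] jar ([[662.0, -87.2], [51.0, 50.8], 77.3], 2057, np.float64(0.0765)) twin ([[667.1, 47.7], [51.3, 51.1], 40.1], 1772, np.float64(0.0761)) rbottle ([[609.7, 47.2], [58.0, 49.0], 14.9], 3876, np.float64(0.1357))
sq cap ([[437.0, -331.5], [31.6, 34.8], 10.1], 144, np.float64(0.1578)) sh ([[437.1, -330.9], [57.8, 60.8], 0.7], 337, np.float64(0.1293))
```

View pics/w3.png

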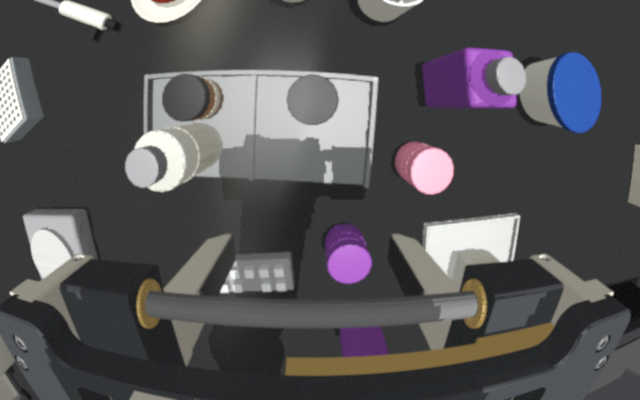

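View pics/s3.png

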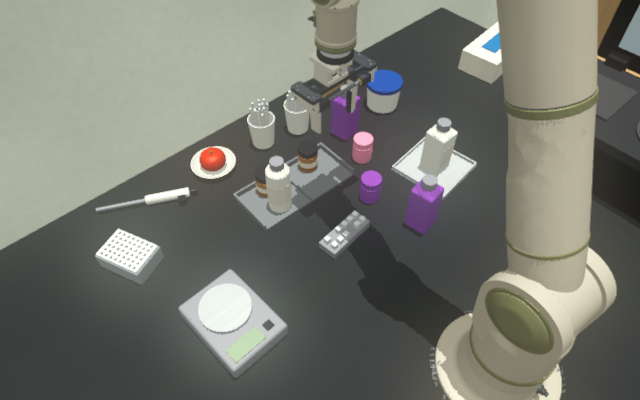

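The wrist view shows the jar alone behind the emptied spot at (312,100), 51 mm across at (0.662,-0.087). The side view shows the bottle upright in the tray at (438,145). Moving over the jar and down.

Call:
jog_arm --steps '[{"slide": [0.02,0,0],"turn": [0,0,0]},{"slide": [0.03,0,0],"turn": [0,0,0]},{"slide": [0.03,0,0],"turn": [0,0,0]},{"slide": [0.0125,0,0],"turn": [0,0,0]},{"slide": [0,0,0],"turn": [0,0,0]}]'

```text
time_s: 10.77
tcp_pos: [0.6651, -0.0884, 0.2201]
tcp_rot: [3.141, -0.001, 0.023]
wrist_force: [0.2, 0.1, -1.5]
opening: 0.998
gripper_force: 0.0
```

Call:
jog_arm --steps '[{"slide": [0,0,-0.02],"turn": [0,0,0]},{"slide": [0,0,-0.025],"turn": [0,0,0]},{"slide": [0,0,-0.025],"turn": [0,0,0]},{"slide": [0,0,-0.02],"turn": [0,0,0]},{"slide": [0,0,0],"turn": [0,0,0]}]'

```text
time_s: 11.18
tcp_pos: [0.6594, -0.0882, 0.1269]
tcp_rot: [-3.141, 0.007, 0.023]
wrist_force: [-0.2, -0.5, -1.0]
opening: 1.0
gripper_force: 0.0
```

Call:
jog_arm --steps '[{"slide": [0,0,0],"turn": [0,0,0]},{"slide": [0,0,0],"turn": [0,0,0]}]'

```text
time_s: 11.35
tcp_pos: [0.6631, -0.0881, 0.1319]
tcp_rot: [3.141, -0.001, 0.023]
wrist_force: [-0.8, 0.3, 0.6]
opening: 1.004
gripper_force: 0.0
```

Call:
jog_arm --steps '[{"slide": [0,0.001,-0.02],"turn": [0,0,0]},{"slide": [0,0,-0.025],"turn": [0,0,0]},{"slide": [0,0,-0.025],"turn": [0,0,0]},{"slide": [0,0,-0.018],"turn": [0,0,0]},{"slide": [0,0,-0.006],"turn": [0,0,0]}]'

```text
time_s: 11.77
tcp_pos: [0.6625, -0.0865, 0.0358]
tcp_rot: [-3.142, 0.001, 0.024]
wrist_force: [-0.1, -0.2, -1.0]
opening: 1.0
gripper_force: 0.0
```

Call:
jog_arm --steps '[{"slide": [0,0,0],"turn": [0,0,0]},{"slide": [0,0,0],"turn": [0,0,0]},{"slide": [0,0,0],"turn": [0,0,0]}]'

```text
time_s: 12.02
tcp_pos: [0.6641, -0.0866, 0.0386]
tcp_rot: [3.141, -0.003, 0.024]
wrist_force: [-0.4, 0.2, 0.2]
opening: 0.999
gripper_force: 0.0
```

Call:
jog_arm --steps '[{"slide": [-0.0015,0,0],"turn": [0,0,0]},{"slide": [0,0,0],"turn": [0,0,0]},{"slide": [0,0,0],"turn": [0,0,0]},{"slide": [0,0,0],"turn": [0,0,0]},{"slide": [0,0,0],"turn": [0,0,0]}]' --claw 0.035 --grip_force 18

```text
time_s: 12.43
tcp_pos: [0.6616, -0.0863, 0.037]
tcp_rot: [3.142, -0.0, 0.024]
wrist_force: [1.0, 0.3, -0.3]
opening: 0.694
gripper_force: 0.0
```

Call:
jog_arm --steps '[{"slide": [0,0,0],"turn": [0,0,0]},{"slide": [0,0,0],"turn": [0,0,0]},{"slide": [0,0,0],"turn": [0,0,0]},{"slide": [0,0,0],"turn": [0,0,0]},{"slide": [0,0,0],"turn": [0,0,0]}]'

```text
time_s: 12.85
tcp_pos: [0.6615, -0.0864, 0.0367]
tcp_rot: [3.142, 0.0, 0.024]
wrist_force: [-0.3, -0.7, 0.9]
opening: 0.56
gripper_force: 18.0
```

Call:
jog_arm --steps '[{"slide": [0,0,0],"turn": [0,0,0]},{"slide": [0,0,0],"turn": [0,0,0]}]'

```text
time_s: 13.02
tcp_pos: [0.6616, -0.0863, 0.0367]
tcp_rot: [3.142, 0.0, 0.024]
wrist_force: [-0.1, -0.7, 0.2]
opening: 0.557
gripper_force: 18.0
```

Gripped at 52 mm. Lifting straight up, clear of the round bottle's height.

Call:
jog_arm --steps '[{"slide": [0,0,0.01],"turn": [0,0,0]},{"slide": [0,0,0.022],"turn": [0,0,0]},{"slide": [0,0,0.025],"turn": [0,0,0]},{"slide": [0,0,0.025],"turn": [0,0,0]},{"slide": [0,0,0.025],"turn": [0,0,0]}]'

```text
time_s: 13.43
tcp_pos: [0.6611, -0.0863, 0.1452]
tcp_rot: [-3.141, 0.001, 0.024]
wrist_force: [1.9, -1.2, -2.0]
opening: 0.558
gripper_force: 18.0
```

Call:
jog_arm --steps '[{"slide": [0,0,0.025],"turn": [0,0,0]},{"slide": [0,0,0.025],"turn": [0,0,0]},{"slide": [0,0,0.025],"turn": [0,0,0]},{"slide": [0,0,0.018],"turn": [0,0,0]},{"slide": [0,0,0],"turn": [0,0,0]}]'

```text
time_s: 13.85
tcp_pos: [0.6631, -0.0865, 0.2415]
tcp_rot: [3.141, -0.006, 0.024]
wrist_force: [1.2, -0.2, -1.3]
opening: 0.552
gripper_force: 18.0
```

```bash
python3 - <<'E'
from h import *
print(r.get_state()['tcp_pos'])
for n,f in(('top','top0'),('side','s3')):
    W=world(n,np.load(f'pics/{f}.npy')).reshape(-1,3); p=cv2.imread(f'pics/{f}.png').reshape(-1,3).min(1)
    k=(abs(W[:,0]-.437)<.09)&(abs(W[:,1]-.331)<.09)&(W[:,2]>.05)&(W[:,2]<.064)&(p>215)
    c=(W[k,:2]*1000).astype(np.float32); print(n,k.sum(),cv2.minEnclosingCircle(c),np.median(c,0),W[k,2].mean())
    m=(k.reshape(400,640)*255).astype(np.uint8)
    cs=max(cv2.findContours(m,0,2)[0],key=len); (u,v),ax,_=cv2.fitEllipse(cs); print(u,v,ax,world(n,np.load(f'pics/{f}.npy'))[int(v+.5),int(u+.5)])
E
```

```text
[ 0.66314978 -0.08654043  0.24150389]
top 1448 ((425.4030456542969, 307.322998046875), 86.15357208251953) [439.07864 329.1656 ] 0.05607636574583016
196.33045959472656 223.9325714111328 (41.598480224609375, 42.55080032348633) [0.37460135 0.01006876 1.32443199]
side 1996 ((440.4883117675781, 334.196533203125), 55.8979377746582) [438.2486 334.8004] 0.05658177138504306
224.23130798339844 307.27325439453125 (45.73753356933594, 53.818702697753906) [0.43816574 0.33519859 0.05884201]
```

The pan centre is at about (0.439,0.3315), z 0.056, and its fitted 55 mm radius matches. Now carrying the jar over.

Call:
jog_arm --steps '[{"slide": [-0.0036,0.0068,0],"turn": [0,0,0.01]},{"slide": [-0.008,0.015,0],"turn": [0,0,0.02]},{"slide": [-0.013,0.0244,0],"turn": [0,0,0.02]},{"slide": [-0.013,0.0244,0],"turn": [0,0,0.02]},{"slide": [-0.013,0.0244,0],"turn": [0,0,0.02]}]'

```text
time_s: 14.27
tcp_pos: [0.6083, 0.011, 0.2349]
tcp_rot: [-3.141, 0.004, 0.117]
wrist_force: [0.3, 0.9, -1.2]
opening: 0.558
gripper_force: 18.0
```

Call:
jog_arm --steps '[{"slide": [-0.013,0.0244,0],"turn": [0,0,0.02]},{"slide": [-0.013,0.0244,0],"turn": [0,0,0.02]},{"slide": [-0.013,0.0244,0],"turn": [0,0,0.02]},{"slide": [-0.013,0.0244,0],"turn": [0,0,0.02]},{"slide": [-0.013,0.0244,0],"turn": [0,0,0.02]}]'

```text
time_s: 14.68
tcp_pos: [0.5429, 0.1327, 0.2352]
tcp_rot: [-3.141, 0.003, 0.218]
wrist_force: [0.4, 0.2, -2.4]
opening: 0.558
gripper_force: 18.0
```

Call:
jog_arm --steps '[{"slide": [-0.013,0.0244,0],"turn": [0,0,0.02]},{"slide": [-0.013,0.0244,0],"turn": [0,0,0.02]},{"slide": [-0.013,0.0244,0],"turn": [0,0,0.02]},{"slide": [-0.013,0.0244,0],"turn": [0,0,0.02]},{"slide": [-0.013,0.0244,0],"turn": [0,0,0.02]}]'

```text
time_s: 15.1
tcp_pos: [0.4778, 0.2542, 0.2353]
tcp_rot: [3.141, 0.003, 0.318]
wrist_force: [-0.2, 0.5, -1.7]
opening: 0.555
gripper_force: 18.0
```

Call:
jog_arm --steps '[{"slide": [-0.013,0.0244,0],"turn": [0,0,0.02]},{"slide": [-0.013,0.0244,0],"turn": [0,0,0.01]},{"slide": [-0.013,0.0244,0],"turn": [0,0,0]},{"slide": [-0.003,0.0058,0],"turn": [0,0,0]},{"slide": [0,0,0],"turn": [0,0,0]}]'

```text
time_s: 15.52
tcp_pos: [0.4355, 0.334, 0.2355]
tcp_rot: [-3.141, 0.003, 0.351]
wrist_force: [0.1, 0.1, -2.1]
opening: 0.557
gripper_force: 18.0
```

Call:
jog_arm --steps '[{"slide": [0,0,0],"turn": [0,0,0]},{"slide": [0,0,0],"turn": [0,0,0]},{"slide": [0,0,0],"turn": [0,0,0]}]'

```text
time_s: 15.77
tcp_pos: [0.4393, 0.3302, 0.2364]
tcp_rot: [3.141, 0.001, 0.343]
wrist_force: [-0.7, -0.1, -1.9]
opening: 0.557
gripper_force: 18.0
```

Call:
jog_arm --steps '[{"slide": [0,0.001,-0.015],"turn": [0,0,0]},{"slide": [0,0,-0.025],"turn": [0,0,0]},{"slide": [0,0,-0.025],"turn": [0,0,0]},{"slide": [0,0,-0.025],"turn": [0,0,0]},{"slide": [0,0,-0.02],"turn": [0,0,0]}]'

```text
time_s: 16.18
tcp_pos: [0.4393, 0.3312, 0.1252]
tcp_rot: [3.141, 0.001, 0.342]
wrist_force: [0.3, -0.3, -2.3]
opening: 0.556
gripper_force: 18.0
```

Call:
jog_arm --steps '[{"slide": [0,0,-0.015],"turn": [0,0,0]},{"slide": [0,0,-0.01],"turn": [0,0,0]},{"slide": [0,0,-0.004],"turn": [0,0,0]},{"slide": [0,0,0],"turn": [0,0,0]},{"slide": [0,0,0],"turn": [0,0,0]}]'

```text
time_s: 16.6
tcp_pos: [0.4394, 0.3326, 0.0982]
tcp_rot: [-3.141, -0.001, 0.344]
wrist_force: [-0.2, -0.4, -0.8]
opening: 0.557
gripper_force: 18.0
```

Call:
jog_arm --steps '[{"slide": [0,0,-0.002],"turn": [0,0,0]},{"slide": [0,0,-0.002],"turn": [0,0,0]},{"slide": [0,0,0],"turn": [0,0,0]},{"slide": [0,0,0],"turn": [0,0,0]}]'

```text
time_s: 16.93
tcp_pos: [0.439, 0.3328, 0.094]
tcp_rot: [-3.141, -0.0, 0.344]
wrist_force: [0.2, -0.7, -1.7]
opening: 0.554
gripper_force: 18.0
```

Call:
jog_arm --steps '[{"slide": [0,0,-0.0025],"turn": [0,0,0]},{"slide": [0,0,-0.0025],"turn": [0,0,0]},{"slide": [0,0,0],"turn": [0,0,0]},{"slide": [0,0,0],"turn": [0,0,0]}]'

```text
time_s: 17.27
tcp_pos: [0.4388, 0.3326, 0.0885]
tcp_rot: [3.141, 0.0, 0.345]
wrist_force: [-0.1, 0.4, -2.6]
opening: 0.56
gripper_force: 18.0
```

Call:
jog_arm --steps '[{"slide": [0,0,-0.001],"turn": [0,0,0]},{"slide": [0,0,0],"turn": [0,0,0]},{"slide": [0,0,0],"turn": [0,0,0]}]'

```text
time_s: 17.52
tcp_pos: [0.4389, 0.3327, 0.0877]
tcp_rot: [3.142, 0.0, 0.344]
wrist_force: [-0.2, -0.6, -2.3]
opening: 0.553
gripper_force: 18.0
```

Call:
jog_arm --steps '[{"slide": [0,0,-0.0007],"turn": [0,0,0]},{"slide": [0,0,0],"turn": [0,0,0]},{"slide": [0,0,0],"turn": [0,0,0]}]'

```text
time_s: 17.77
tcp_pos: [0.4389, 0.3327, 0.087]
tcp_rot: [3.142, 0.0, 0.344]
wrist_force: [-0.6, 0.4, -1.3]
opening: 0.556
gripper_force: 18.0
```

Call:
jog_arm --steps '[{"slide": [0,0,-0.0006],"turn": [0,0,0]},{"slide": [0,0,0],"turn": [0,0,0]},{"slide": [0,0,0],"turn": [0,0,0]}]'

```text
time_s: 18.02
tcp_pos: [0.439, 0.3327, 0.0866]
tcp_rot: [-3.142, -0.0, 0.344]
wrist_force: [-0.7, -2.0, 3.1]
opening: 0.557
gripper_force: 18.0
```

Call:
jog_arm --steps '[{"slide": [0,0,-0.0005],"turn": [0,0,0]},{"slide": [0,0,0],"turn": [0,0,0]},{"slide": [0,0,0],"turn": [0,0,0]}]'

```text
time_s: 18.27
tcp_pos: [0.439, 0.3327, 0.0866]
tcp_rot: [-3.142, -0.001, 0.344]
wrist_force: [-1.5, -2.2, 9.3]
opening: 0.556
gripper_force: 18.0
```

Contact felt on the pan. Letting go, rising and checking.

Call:
jog_arm --steps '[{"slide": [0,0,0],"turn": [0,0,0]},{"slide": [0,0,0],"turn": [0,0,0]},{"slide": [0,0,0],"turn": [0,0,0]},{"slide": [0,0,0],"turn": [0,0,0]},{"slide": [0,0,0],"turn": [0,0,0]}]' --claw 0.093

```text
time_s: 18.68
tcp_pos: [0.4389, 0.3327, 0.0858]
tcp_rot: [-3.142, 0.0, 0.344]
wrist_force: [0.0, -0.3, 0.9]
opening: 0.866
gripper_force: 0.0
```

Call:
jog_arm --steps '[{"slide": [0,0,0],"turn": [0,0,0]},{"slide": [0,0,0],"turn": [0,0,0]},{"slide": [0,0,0.01],"turn": [0,0,0]},{"slide": [0,0,0.02],"turn": [0,0,0]},{"slide": [0,0,0.025],"turn": [0,0,0]}]'

```text
time_s: 19.1
tcp_pos: [0.4382, 0.3321, 0.141]
tcp_rot: [3.141, 0.003, 0.345]
wrist_force: [-0.4, 0.1, -0.1]
opening: 1.0
gripper_force: 0.0
```

Call:
jog_arm --steps '[{"slide": [0,0,0.03],"turn": [0,0,0]},{"slide": [0,0,0.03],"turn": [0,0,0]},{"slide": [0,0,0.02],"turn": [0,0,0]},{"slide": [0,0,0],"turn": [0,0,0]},{"slide": [0,0,0],"turn": [0,0,0]}]'

```text
time_s: 19.52
tcp_pos: [0.4393, 0.3329, 0.2226]
tcp_rot: [-3.141, -0.003, 0.344]
wrist_force: [0.8, 0.2, -0.8]
opening: 1.001
gripper_force: 0.0
```

```bash
python3 - <<'E'
from h import *
p,d=snap('side','s4');W=world('side',d)
print('jar',rect(W,.115,.14,.38,.50,.27,.39),'sh',rect(W,.118,.14,.37,.50,-.42,-.25))
E
```

```text
jar ([[438.2, 334.3], [52.0, 51.1], 8.6], 564, np.float64(0.1257)) sh ([[436.4, -331.5], [58.2, 62.3], 2.1], 336, np.float64(0.1293))
```

View pics/s4.png

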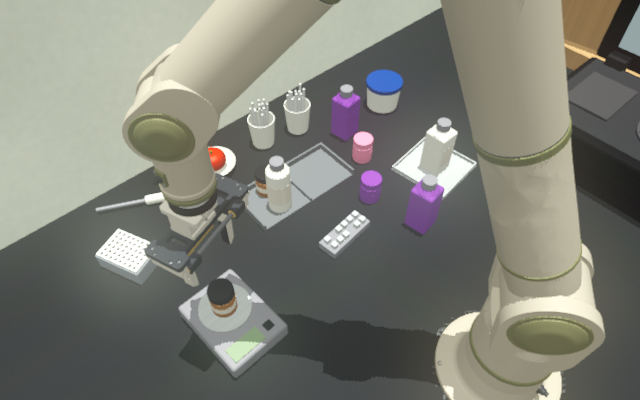

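The jar stands upright, centred on the pan at (222,300), and the bottle stands upright in the tray at (438,145). The gripper is clear of both, so I'm handing in.

```bash
python3 -c "
from station import r
print(r.finish_job())"
```

```text
the job is handed in; nothing more can be done
None
```

The square bottle stands upright in the steel tray, the amber jar from behind it stands upright and centred on the balance pan, and the job is handed in at about 20 s on the robot's clock.

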